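# Close the cradle cover and draw the sprung rod to its mark

### The arm

A 6-joint arm with a two-finger parallel gripper is mounted at the origin on a cart in front of the work surface, level with it; the furniture and walls round the work are solid. World frame = base frame: x ahead of the robot, y to its left, z up, the work surface at z = 0. Lengths are in mm, angles in rad, forces in N, time in s.
With the tool pointing down it reaches from about 400 to 925 mm from the base axis. Payload 12.5 kg.
Tool frame: the origin (TCP) lies midway between the tips of the shut fingers; the grasp point (between the pads) lies 19 mm behind it; z points along the fingers, y is the line along which they close (so a half turn about z gives the same grasp; the last joint's range is limited). The gripper opens to 95 mm and grips with 3 to 60 N. Pads are 20 mm wide; open, the fingers measure 119 mm over their backs; the gripper's body (75 mm by 180 mm) begins 59 mm behind the grasp point.
Start: joints at [-1.288, 0.491, 1.559, -0, 1.092, -0.106], TCP at [236.948, -578.362, 214.661] pointing down, gripper open.
Joint ranges: [-3.1, 3.1], [-0.84, 2.19], [0.05, 2.79], [-1.13, 4.28], [0.06, 2.93], [-2.69, 2.69]. Speed limits (rad/s): [2.22, 2.22, 2.79, 3.14, 3.14, 3.14].

### API

Orientations are given as [roll, pitch, yaw] about the fixed x, y, z axes, in that order (R = Rz(yaw) Ry(pitch) Rx(roll)).
In Python, from cell import readout, eyes, env gives the robot as it stands.
- The arm moves only by the tool move_arm, never from a script. Its argument "plan" is a list of rows, each a list of 3 entries, a list of its own where there are three numbers: the turn, a rotation vector about the tool's x, y, z in degrees, then the shift along the tool's x, y, z in m, then the gripper command: -1 is shut, 1 is fully open, values between are in proportion. In form: [[[ax, ay, az], [x, y, z], jaw], ...]. A call has 1 to 5 rows; each row is the pose to reach, as a shift and turn from the pose commanded when the call began, along the tool's axes at that moment; what a row does not reach only later rows make up. A row lasts 1/8 s, in which the tool goes at most 62.5 mm and 10.7 degrees, less where a joint would pass 70% of its speed; a pose out of reach is approached as far as the arm can. A call with a gripper value outside its range is refused whole. The fingers move at their own pace and stop on an object; the grip force is fixed at half the most. Time passes only in rows, so rows that repeat a pose let the fingers close. It gives the time, the measured TCP pose, the force, the opening and the grip force at its end, in the units of the state.
- readout.state(): the state, without advancing time (a new reading comes with each control period).
- eyes.read_camera(name): name is "side" or "top"; returns a dict with "img" (480x640x3 uint8, red, green, blue), "K" (3x3 intrinsics, pixels), "extrinsics" (4x4, takes a point from camera to world coordinates). Camera axes: x right, y up, looking along -z (the intrinsics and any distortion apply to the point x, -y, -z); pixel columns grow to the right and rows downward; lengths in mm; the calibration is good to about 2 mm. A picture is of the moment at which its call begins. There is no depth.
- env.job_done(): hands the job in; it is judged then, once.
Trained networks look in a picture, given as the dict that the camera call returned (one of the last four; its "shot" number tells which), for a name from the list of things; names that differ only in an ending like _2 or _b are one class to them, and where a whole thing is asked for, a point or a joint stands for the part that bears it (a point fixed in the world has none). Each returns a list of dicts, best first, with "score" (0 to 1); they miss things now and then, are a little off and sometimes report something else, mostly with a low value. They report only what shows in the picture. A call takes as long as a camera call.
- eyes.cut_out(picture, name): "mask" (480x640 bool, what is visible of it) and "uv" ([column, row] in pixels, amid what is visible of it).
The state is a dict: "t": time; "joints": joint angles; "qvel": joint speeds; "tau": joint torques, N m; "eef_pos": TCP position; "tcp_rot": TCP orientation; "ft_force": force on the tool from outside, world axes, zero at the start; "moment": the same for the moment, N m; "opening": opening from 0.0 (shut) to 1.0 (fully open); "grip_force": force on a finger pad.
Only numpy, scipy, OpenCV 4.12 (cv2) and the standard library are available. Lean on these libraries where they do the work, as an engineer would, in place of code of your own. Each camera call takes 0.05 s, during which the arm holds its last target. There are 200 camera calls.

### The job

The telescoping spring rod lies loaded in its bench cradle: swing the blue hinged cover fully shut over the barrel. Then take the rod by its black grip and pull it straight out against its spring until the white collar stands level with (directly above) the red index bar, and hold it there: finish while still holding the rod at the mark, with the cover shut and the barrel in its cradle. Leave the red index where it is set and do not push the other things on the table about.

Things in the scene. Friction and masses are not known exactly. Their poses are not given: they have to be found in the camera images.
- cradle: bench cradle, fixed to the table: aluminium base plate 270 x 90 mm, top face 12 mm high. Origin: centre of its underside, on the table; its x axis runs along the rod, +x from the grip towards the barrel, y to the left, z up. The rod is pulled towards -x. A grey pedestal 60 mm wide with a channel for the barrel stands at x = +7 to +133 mm, its walls up to 68 mm high; in front of it (x below 0) only the index rail and index stand on the plate, at most 24 mm high
- cover_hinge (a point): the hinge line of the cover at the middle of its length: fixed on the cradle at x = 70, y = 34, z = 73.5 mm in the cradle's frame; the line runs along the cradle's x
- cover (a joint): opening angle of the blue cover, rad: 0 shut (level, over the barrel), about 1.57 upright on the left side (+y) of the cradle. The hinge is stiff: the cover stays where it is left; about 2 to 3 N at its edge moves it. The outer (upper) face lies 2 mm from the hinge line's plane. It swings over to the right (-y) and down to shut; can be pushed with the fingertips
- cover_edge (a point): point on the outer face of the cover, 66 mm from the hinge line, at the middle of its length. The blue plate is 84 mm long (along the cradle's x) and 4 mm thick, and reaches from 1 to 67 mm from the hinge line; a black tab, 34 mm long, 4 mm thick, carries on to 80 mm
- barrel_center (a point): centre of the loose square steel barrel of the telescoping rod, 110 x 22 x 22 mm, lying in the cradle's channel with about 1 mm of play all round; its axis is 58 mm above the table; the fork at the front end of the channel keeps it from following the rod
- rod (a joint): how far the inner rod is drawn out of the barrel, m: 0 at rest (pulled home by the inner spring), at most 0.105. The spring pulls back with 3 N at rest, rising by 1 N per 10 mm; let go, the rod slides home
- grip (a point): centre of the black square grip on the rod, 58 mm above the table: 16 mm wide and 16 mm high, 30 mm long along the rod, between two round flanges 25 mm across; grasp it from above across its width (along the cradle's y)
- collar (a point): centre of the white collar on the rod, 22 mm across and 5 mm thick, 33 mm behind the grip's centre (towards the barrel); it moves with the grip
- index_mark (a point): top centre of the red index bar, which lies across the base plate beneath the rod (6 mm thick along the rod, 70 mm wide, top 24 mm above the table). It marks how far the collar must come; its axes are parallel to the cradle's. It is set about 40 to 80 mm in front of the resting collar; it could be slid along its rail by a hard push, and must not be
- paste_tin: round blue-lidded paste tin, 66 mm across, 22 high; a bystander
- steel_slug: bright steel round, 34 mm across, 22 high; a bystander
- loupe: black hand magnifier lying flat, 56x122x13 mm; a bystander
- brass_weight: round brass-coloured weight, 50 mm across, 19 high; a bystander

How it is judged:
By the outcome, as a careful person would: the job done as asked, in the order asked, and still so for the second after the job is handed in, while the arm keeps its last pose, push and grip.
It also fails if it takes over 42 s, if anything falls off the work surface, if the arm or the gripper's body presses on something with over 40 N, if the wrist force passes 120 N, or if a joint passes its speed limit or range.

## Working session

There is one attempt and no reset: what is moved stays moved. The work goes in short steps, Python scripts to look and compute and a tool call to move; the robot and the scene stay as the last step left them, time stands still between calls to the robot, and variables do not carry over. Pictures are saved under pics/ and viewed, at most 10 in all, crops included, and the job is handed in when it is done.

Besides the shell and the picture viewer there is one more tool, called after "Call:" by a JSON object that holds its "name" and its "arguments". move_arm: Moves the arm, as the interface text tells. Its arguments: {"type":"object","properties":{"plan":{"type":"array","items":{"type":"array"}}},"required":["plan"]}

```bash
ls; mkdir -p pics
cat > h.py <<'E'
import numpy as np, cv2
from cell import readout, eyes, env
def ray(p,uv):
    K=p["K"];E=np.array(p["extrinsics"]);d=np.array([(uv[0]-K[0][2])/K[0][0],-(uv[1]-K[1][2])/K[1][1],-1.])
    return E[:3,3],E[:3,:3]@d
def atz(p,uv,z):
    o,d=ray(p,uv);return o+d*(z-o[2])/d[2]
def proj(p,X):
    E=np.array(p["extrinsics"]);c=E[:3,:3].T@(np.array(X,float)-E[:3,3]);K=p["K"]
    return np.array([K[0][2]+K[0][0]*c[0]/-c[2],K[1][2]+K[1][1]*-c[1]/-c[2]])
def save(p,n): cv2.imwrite("pics/"+n,p["img"][:,:,::-1])
E
python3 - <<'E'
from h import *
print(readout.state())
for n in("top","side"):
    p=eyes.read_camera(n);save(p,n+"0.png");print(n,[k for k in p],np.array(p["K"]).tolist(),np.round(p["extrinsics"],3).tolist(),p.get("dist"))
    for o in("cradle","cover","barrel_center","grip","collar","index_mark","paste_tin","steel_slug","loupe","brass_weight"):
        for r in eyes.cut_out(p,o)[:1]:
            print(o,round(r["score"],2),r["uv"],r["mask"].sum(),np.round(atz(p,r["uv"],dict(grip=58,collar=58,index_mark=24,barrel_center=58,cover=70).get(o,12))) if n=="top" else "")
E
```

```text
pics
{'t': 0.0, 'joints': array([-1.28756790e+00,  4.91582245e-01,  1.55944593e+00, -1.46121060e-05,
        1.09171055e+00, -1.05586161e-01]), 'qvel': array([-0.0006178 ,  0.00040981,  0.00103672,  0.00186298, -0.00019537,
        0.00014508]), 'tau': array([-4.46565891e-04, -6.12646866e+01, -2.58178836e+01,  6.92107575e-02,
        4.82515327e-02, -1.07521271e-04]), 'eef_pos': array([ 236.88920491, -578.10220149,  214.04887017]), 'tcp_rot': array([-3.14045160e+00, -1.07897741e-04,  3.88821266e-01]), 'ft_force': array([-0.54507574,  0.98185337, -0.25225847]), 'moment': array([-0.00672074,  0.0029407 , -0.03205852]), 'grip_force': 0.0, 'opening': 1.0006574843332692}
top ['img', 'K', 'extrinsics', 'shot'] [[576.9938106803473, 0.0, 330.3324393382407], [0.0, 576.9938106803473, 239.0973266481721], [0.0, 0.0, 1.0]] [[-0.006, 0.983, -0.185, 397.934], [-1.0, -0.001, 0.028, 63.878], [0.027, 0.185, 0.982, 1083.693], [0.0, 0.0, 0.0, 1.0]] None
cradle 0.87 [324.0, 266.6] 5664 [548.  46.  12.]
cover 0.56 [299.6, 212.3] 668 [638.  90.  70.]
barrel_center 0.61 [319.6, 234.8] 1037 [599.  54.  58.]

[... 187 characters left out ...]
00. -157.   12.]
loupe 0.65 [437.8, 332.2] 347 [ 425. -163.   12.]
brass_weight 0.85 [210.6, 176.9] 597 [722. 263.  12.]
side ['img', 'K', 'extrinsics', 'shot'] [[553.3478049411189, 0.0, 314.3123103985388], [0.0, 553.3478049411189, 236.43040508389277], [0.0, 0.0, 1.0]] [[-0.917, 0.214, -0.336, 180.3], [-0.398, -0.462, 0.793, 987.834], [0.015, 0.861, 0.509, 690.056], [0.0, 0.0, 0.0, 1.0]] None
cradle 0.9 [299.0, 263.4] 5100 
barrel_center 0.7 [332.4, 256.9] 368 
grip 0.7 [337.8, 256.7] 251 
collar 0.5 [337.0, 252.3] 182 
index_mark 0.71 [318.2, 335.5] 938 
paste_tin 0.88 [318.7, 334.9] 962 
steel_slug 0.73 [338.7, 220.2] 146 
loupe 0.68 [403.5, 241.6] 136 
brass_weight 0.91 [205.1, 301.2] 483
```

Run:
```python
import cv2,numpy as np
t=cv2.imread("pics/top0.png")[160:350,190:450];s=cv2.imread("pics/side0.png")[150:350,200:460]
cv2.imwrite("pics/t0c.png",cv2.resize(t,(780,570),interpolation=cv2.INTER_CUBIC));cv2.imwrite("pics/s0c.png",cv2.resize(s,(780,600),interpolation=cv2.INTER_CUBIC))
```

```text
(no output)
```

View pics/t0c.png

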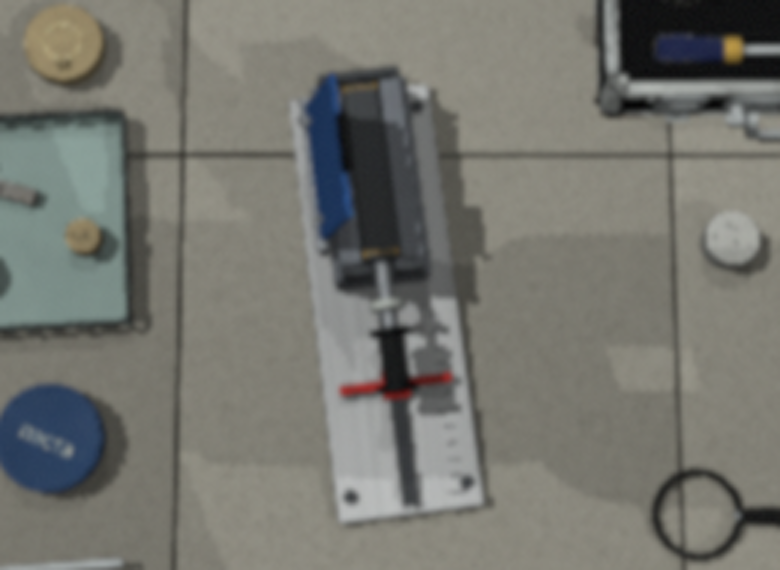

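View pics/s0c.png

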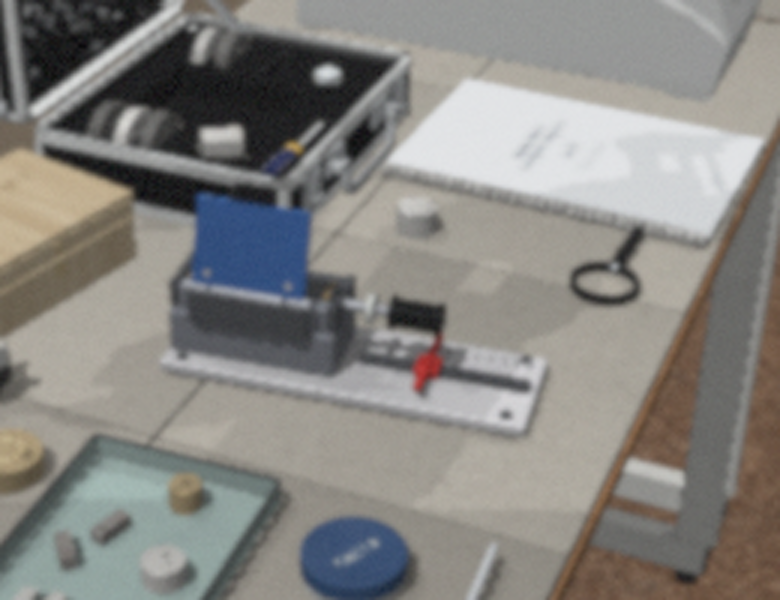

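The top crop shows the cradle with its grip end towards the robot. Plate corners are at about (340,522), (487,503), (297,102) and (428,87), the red bar runs from (342,392) to (452,377), and the collar is at (385,303). The side view shows the cover about upright, its top edge from (197,195) to (312,212).

```bash
cat > fit.py <<'E'
from h import *
from scipy.optimize import least_squares
T=lambda u,v:(190+u/3,160+v/3); S=lambda u,v:(200+u/3,150+v/3)
pt=eyes.read_camera("top");ps=eyes.read_camera("side")
def W(q,P):
    c,s=np.cos(q[2]),np.sin(q[2]);return np.array([q[0]+c*P[0]-s*P[1],q[1]+s*P[0]+c*P[1],P[2]])
# local frame: +x to barrel, y left
obs=[(pt,T(340,522),(-135,45,12)),(pt,T(487,503),(-135,-45,12)),(pt,T(297,102),(135,45,12)),(pt,T(428,87),(135,-45,12)),
(ps,S(525,430),(-135,45,12)),(ps,S(548,352),(-135,-45,12)),(ps,S(163,362),(135,45,12))]
f=lambda q:np.concatenate([proj(p,W(q,P))-uv for p,uv,P in obs])
r=least_squares(f,[560,45,.1],x_scale=[10,10,.1]);q=r.x;print("q",q,np.round(r.fun.reshape(-1,2),1).tolist())
def loc(p,uv,z):
    X=atz(p,uv,z)-[q[0],q[1],0];c,s=np.cos(q[2]),np.sin(q[2]);return np.round([c*X[0]+s*X[1],-s*X[0]+c*X[1]],1)
print("bar",loc(pt,T(342,392),24),loc(pt,T(452,377),24),"collar",loc(pt,T(385,303),58),"flanges",loc(pt,T(388,330),62),loc(pt,T(397,395),58))
print("bar side",loc(ps,S(437,335),24),loc(ps,S(424,358),24))
# cover angle: side top corners
def cov(a,d,x):return (x,34-d*np.cos(a)-2*np.sin(a)*0,73.5+d*np.sin(a))
for a in (1.2,1.3,1.4,1.5,1.6,1.7):
    print(a,[np.round(v) for v in [(proj(ps,W(q,cov(a,67,112)))-[200,150])*3,(proj(ps,W(q,cov(a,67,28)))-[200,150])*3,(proj(pt,W(q,cov(a,67,112)))-[190,160])*3,(proj(pt,W(q,cov(a,67,28)))-[190,160])*3]])
print(readout.state()["t"])
np.save("q.npy",q)
E
python3 fit.py
```

```text
q [5.61867004e+02 5.55740051e+01 1.18711091e-01] [[0.1, 0.4], [-0.3, 0.6], [-2.0, -1.3], [0.9, -1.6], [1.1, -1.4], [1.3, 1.4], [-0.1, -1.3]]
bar [-56.7  34.5] [-55.8 -33.6] collar [-10.2   2.6] flanges [-27.1   2.8] [-65.8   2.2]
bar side [-51.8 -28.4] [-50.1   3.8]
1.2 [array([205., 191.]), array([319., 209.]), array([347.,  72.]), array([365., 217.])]
1.3 [array([201., 192.]), array([316., 210.]), array([336.,  73.]), array([354., 217.])]
1.4 [array([198., 194.]), array([313., 213.]), array([324.,  73.]), array([342., 218.])]
1.5 [array([195., 198.]), array([310., 216.]), array([313.,  74.]), array([330., 219.])]
1.6 [array([191., 202.]), array([307., 221.]), array([301.,  75.]), array([318., 221.])]
1.7 [array([188., 207.]), array([304., 226.]), array([289.,  77.]), array([306., 222.])]
1.2
```

Seven corners fit to within about 2 px. The cradle is at (562, 56) with yaw 0.119, the collar sits at x≈-10, the bar at about -55 and the cover is at about 1.4 rad. I'll go to the left of the cover with the fingers shut.

```bash
cat > go.py <<'E'
from h import *
from scipy.spatial.transform import Rotation as R
q=np.load("q.npy")
def shifts(pts,yaw=True):
    s=readout.state();A=R.from_euler("xyz",s["tcp_rot"])
    B=R.from_euler("xyz",[np.pi,0,q[2]])
    print("t",round(s["t"],2),"turn",np.round(np.degrees((A.inv()*B).as_rotvec()),1))
    c,sn=np.cos(q[2]),np.sin(q[2])
    X=s["eef_pos"]-[q[0],q[1],0];print("local now",np.round([c*X[0]+sn*X[1],-sn*X[0]+c*X[1],X[2]],1),"F",np.round(s["ft_force"],1))
    for P in pts:
        w=np.array([q[0]+c*P[0]-sn*P[1],q[1]+sn*P[0]+c*P[1],P[2]])
        print(np.round(P,0),np.round(A.inv().apply(w-s["eef_pos"])/1000,4).tolist())
E
python3 -c "
from go import *
shifts([(70,85,220)])"
```

```text
t 1.2 turn [ 0.  -0.  15.5]
local now [-397.7 -591.   214.7] F [-1.   0.1  0.2]
[ 70  85 220] [0.6311, -0.5267, -0.0054]
```

Call:
{"name": "move_arm", "arguments": {"plan": [[[0,0,8],[0.048,-0.04,0],-1],[[0,0,15.5],[0.095,-0.08,-0.001],-1],[[0,0,15.5],[0.142,-0.12,-0.002],-1],[[0,0,15.5],[0.19,-0.16,-0.003],-1],[[0,0,15.5],[0.237,-0.2,-0.005],-1]]}}

```text
t: 1.82
eef_pos: [381.1, -301.7, 219.9]
tcp_rot: [3.141, -0.0, 0.118]
ft_force: [0.3, -0.5, -0.1]
opening: 0.531
grip_force: 0.0
```

```bash
python3 -c "
from go import *
shifts([(70,85,220)])"
```

```text
t 1.82 turn [ 0. -0. -0.]
local now [-221.8 -333.4  219.9] F [ 0.3 -0.5 -0.1]
[ 70  85 220] [0.2915, -0.4186, -0.0002]
```

Call:
{"name": "move_arm", "arguments": {"plan": [[[0,0,0],[0.034,-0.049,0],-1],[[0,0,0],[0.068,-0.098,0],-1],[[0,0,0],[0.102,-0.147,0],-1],[[0,0,0],[0.136,-0.196,0],-1],[[0,0,0],[0.17,-0.245,0],-1]]}}

```text
t: 2.45
eef_pos: [521.1, -38.2, 219.9]
tcp_rot: [3.141, -0.001, 0.118]
ft_force: [0.1, -1.2, 0.4]
opening: 0.024
grip_force: 0.0
```

Call:
{"name": "move_arm", "arguments": {"plan": [[[0,0,0],[0.03,-0.043,0],-1],[[0,0,0],[0.06,-0.086,0],-1],[[0,0,0],[0.09,-0.13,0],-1],[[0,0,0],[0.121,-0.174,0],-1],[[0,0,0],[0.121,-0.174,0],-1]]}}

```text
t: 3.08
eef_pos: [620.7, 149.9, 219.0]
tcp_rot: [-3.141, -0.0, 0.122]
ft_force: [-0.3, -0.5, -0.4]
opening: 0.001
grip_force: 0.0
```

Run:
```python
from go import *
p=eyes.read_camera("side");cv2.imwrite("pics/s1c.png",cv2.resize(p["img"][100:350,160:480,::-1],(768,600),interpolation=cv2.INTER_CUBIC))
d=52
L=[(70,70,122)]
for a in (1.4,1.2,1.,.8,.6,.4,.25,.1,0): L.append((70,34-d*np.cos(a)+2*np.sin(a)+12,73.5+d*np.sin(a)+2*np.cos(a)))
shifts(L)
```

```text
t 3.12 turn [0.  0.  0.1]
local now [ 68.7  85.1 219. ] F [-1.2 -0.   0.1]
[ 70  70 122] [0.0014, 0.0151, 0.097]
[ 70.  39. 125.] [0.0013, 0.046, 0.0939]
[ 70.  29. 123.] [0.0013, 0.0561, 0.0963]
[ 70.  20. 118.] [0.0013, 0.0655, 0.1007]
[ 70.  11. 112.] [0.0013, 0.0739, 0.1068]
[ 70.   4. 105.] [0.0012, 0.0809, 0.1145]
[70. -1. 96.] [0.0012, 0.0862, 0.1234]
[70. -4. 88.] [0.0012, 0.089, 0.1307]
[70. -6. 81.] [0.0012, 0.0907, 0.1383]
[70. -6. 76.] [0.0012, 0.0911, 0.1435]
```

View pics/s1c.png

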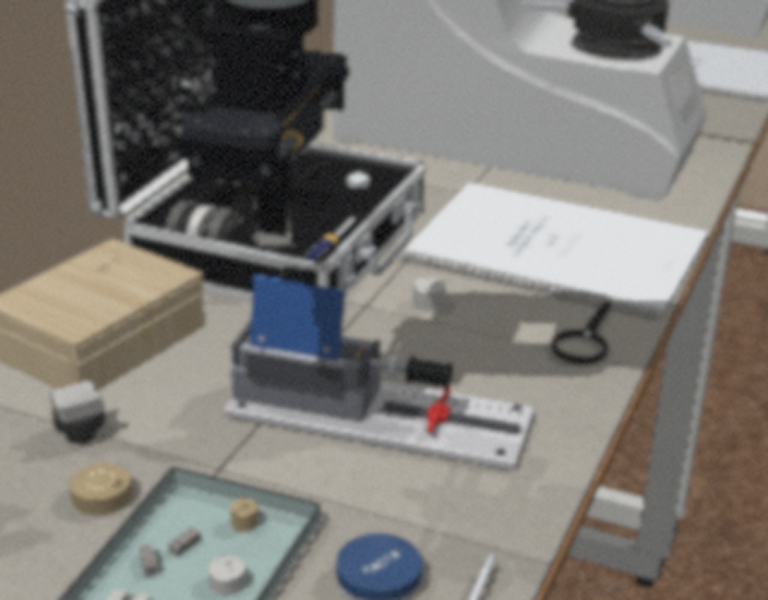

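The shut fingers hang well clear above and left of the cover, with the tip near (275,245) in the crop. I'll lower them beside it and sweep along the arc.

Call:
{"name": "move_arm", "arguments": {"plan": [[[0,0,0],[0.001,0.0,0.05],-1],[[0,0,0],[0.001,0.007,0.094],-1],[[0,0,0],[0.001,0.028,0.094],-1],[[0,0,0],[0.001,0.046,0.094],-1],[[0,0,0],[0.001,0.056,0.096],-1]]}}

```text
t: 3.75
eef_pos: [628.7, 89.6, 125.8]
tcp_rot: [3.141, -0.004, 0.116]
ft_force: [1.0, 2.8, 2.3]
opening: 0.003
grip_force: 1.2
```

Call:
{"name": "move_arm", "arguments": {"plan": [[[0,0,0],[0,0.01,0.005],-1],[[0,0,0],[0,0.018,0.011],-1],[[0,0,0],[0,0.025,0.019],-1],[[0,0,0],[0,0.03,0.027],-1],[[0,0,0],[0,0.033,0.035],-1]]}}

```text
t: 4.38
eef_pos: [631.5, 58.3, 87.9]
tcp_rot: [3.141, 0.0, 0.118]
ft_force: [0.8, -1.1, 2.7]
opening: 0.002
grip_force: 1.2
```

Run:
```python
from go import *
shifts([(70,-8,76)])
p=eyes.read_camera("side");cv2.imwrite("pics/s2c.png",cv2.resize(p["img"][150:350,200:460,::-1],(780,600),interpolation=cv2.INTER_CUBIC))
```

```text
t 4.38 turn [ 0.  0. -0.]
local now [69.5 -5.5 87.9] F [ 0.8 -1.1  2.7]
[70 -8 76] [0.0005, 0.0025, 0.0119]
```

View pics/s2c.png

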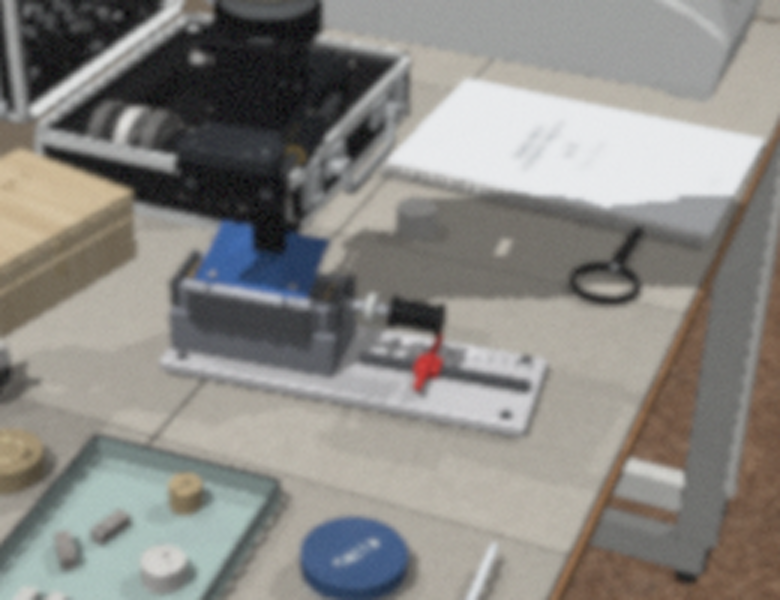

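The finger at (268,245) is folding the cover over and it's nearly shut. I'll press it down gently to close it fully.

Call:
{"name": "move_arm", "arguments": {"plan": [[[0,0,0],[0,0.002,0.006],-1],[[0,0,0],[0,0.003,0.011],-1],[[0,0,0],[0,0.003,0.013],-1],[[0,0,0],[0,0.003,0.013],-1]]}}

```text
t: 4.92
eef_pos: [631.6, 55.9, 75.8]
tcp_rot: [3.142, 0.0, 0.118]
ft_force: [-2.8, 1.5, 3.3]
opening: 0.006
grip_force: 2.0
```

Call:
{"name": "move_arm", "arguments": {"plan": [[[0,0,0],[0,0,0.002],-1],[[0,0,0],[0,0,0.002],-1],[[0,0,0],[0,0,0.003],-1]]}}

```text
t: 5.3
eef_pos: [631.8, 55.9, 75.3]
tcp_rot: [3.141, -0.001, 0.119]
ft_force: [-12.9, 0.6, 33.7]
opening: 0.003
grip_force: 17.1
```

The force jumped to 34 N at 75.3 mm, so the cover is on its stop and shut. I'll retreat and measure the grip, collar and bar.

Call:
{"name": "move_arm", "arguments": {"plan": [[[0,0,0],[0,0,-0.03],-1],[[0,0,0],[0.0,0,-0.08],-0.2],[[0,0,0],[0.0,0,-0.12],-0.2],[[0,0,0],[0.0,0,-0.12],-0.2]]}}

```text
t: 5.8
eef_pos: [633.0, 55.7, 195.7]
tcp_rot: [3.141, -0.006, 0.118]
ft_force: [-0.1, -0.7, -0.6]
opening: 0.264
grip_force: 0.0
```

Run:
```python
from go import *
shifts([(-44,0,140)])
pt=eyes.read_camera("top");ps=eyes.read_camera("side");np.savez("im.npz",t=pt["img"],s=ps["img"])
a=cv2.resize(pt["img"][225:305,285:365,::-1],(400,400),interpolation=cv2.INTER_CUBIC)
b=cv2.resize(ps["img"][215:295,295:375,::-1],(400,400),interpolation=cv2.INTER_CUBIC)
cv2.imwrite("pics/c3.png",np.hstack([a,b]))
```

```text
t 5.8 turn [ 0.1 -0.3 -0. ]
local now [ 70.6  -8.3 195.7] F [-0.1 -0.7 -0.6]
[-44   0 140] [-0.1149, -0.0083, 0.055]
```

View pics/c3.png

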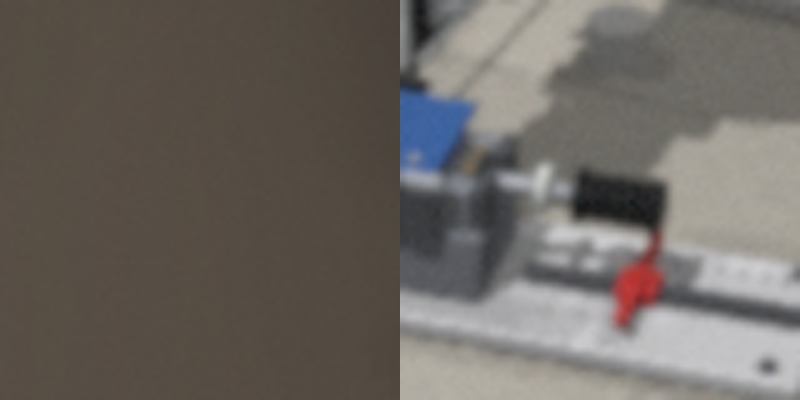

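The top view is blocked by the arm. The side view shows the cover shut, the collar at (542,182), the grip from (580,192) to (660,200), and the bar from (660,235) to (620,325).

Run:
```python
from go import *
pt=eyes.read_camera("top");ps=eyes.read_camera("side")
T=lambda u,v:(190+u/3,160+v/3); S=lambda u,v:(295+(u-400)/5,215+v/5)
c,s=np.cos(q[2]),np.sin(q[2])
def L(X): X=X-[q[0],q[1],0];return np.round([c*X[0]+s*X[1],-s*X[0]+c*X[1],X[2]],1)
def tri(a,b):
    o1,d1=ray(pt,a);o2,d2=ray(ps,b);k=np.linalg.lstsq(np.c_[d1,-d2],o2-o1,rcond=None)[0]
    A=o1+k[0]*d1;B=o2+k[1]*d2;return L((A+B)/2),round(np.linalg.norm(A-B),1)
print("collar",tri(T(385,303),S(542,182)))
print("grip",tri(T(392,362),S(621,196)))
print("bar ends",tri(T(452,377),S(658,236)),tri(T(342,392),S(620,322)))
print(L(atz(ps,S(658,236),24)),L(atz(ps,S(620,322),24)))
# red pixel sets from original top image
im=cv2.imread("pics/top0.png").astype(int);m=(im[:,:,2]-im[:,:,:2].max(2)>60);v,u=np.nonzero(m);ok=(u>290)&(u<350)&(v>270)&(v<300);
for k in range(300,346,3):
    w=ok&(abs(u-k)<=1)
    if w.any(): print(L(atz(pt,(u[w].mean(),v[w].mean()),24)),w.sum(),end=";")
```

```text
collar (array([-9.7,  2.8, 60.9]), np.float64(1.8))
grip (array([-45. ,   3. ,  60.8]), np.float64(2.5))
bar ends (array([-54.1, -33.6,  19.6]), np.float64(2.5)) (array([-54.7,  34.8,  19. ]), np.float64(3.0))
[-54.2 -27.   24. ] [-54.7  41.8  24. ]
[-54.5  34.3  24. ] 2;[-55.3  30.9  24. ] 7;[-55.   24.8  24. ] 8;[-55.4  19.6  24. ] 9;[-54.9  14.3  24. ] 5;[-56.8   8.6  24. ] 2;[-61.8   4.   24. ] 5;[-61.8  -1.9  24. ] 3;[-54.6 -26.9  24. ] 2;[-55.  -29.6  24. ] 4;
```

Call:
{"name": "move_arm", "arguments": {"plan": [[[0,0,0],[-0.057,-0.005,0.01],-0.2],[[0,0,0],[-0.114,-0.01,0.03],-0.2],[[0,0,0],[-0.114,-0.01,0.055],-0.2],[[0,0,0],[-0.114,-0.01,0.095],-0.2],[[0,0,0],[-0.114,-0.01,0.095],-0.2]]}}

```text
t: 6.62
eef_pos: [515.7, 52.2, 95.0]
tcp_rot: [-3.141, 0.006, 0.118]
ft_force: [0.1, -0.1, 0.4]
opening: 0.396
grip_force: 0.0
```

Run:
```python
from go import *
shifts([(-44,1.5,41)])
pt=eyes.read_camera("top");ps=eyes.read_camera("side")
a=cv2.resize(pt["img"][215:315,285:365,::-1],(400,500),interpolation=cv2.INTER_CUBIC)
b=cv2.resize(ps["img"][195:295,295:375,::-1],(400,500),interpolation=cv2.INTER_CUBIC)
cv2.imwrite("pics/c4.png",np.hstack([a,b]))
```

```text
t 6.62 turn [-0.   0.4 -0. ]
local now [-46.2   2.1  95. ] F [ 0.1 -0.1  0.4]
[-44.   2.  41.] [0.0025, 0.0006, 0.054]
```

View pics/c4.png

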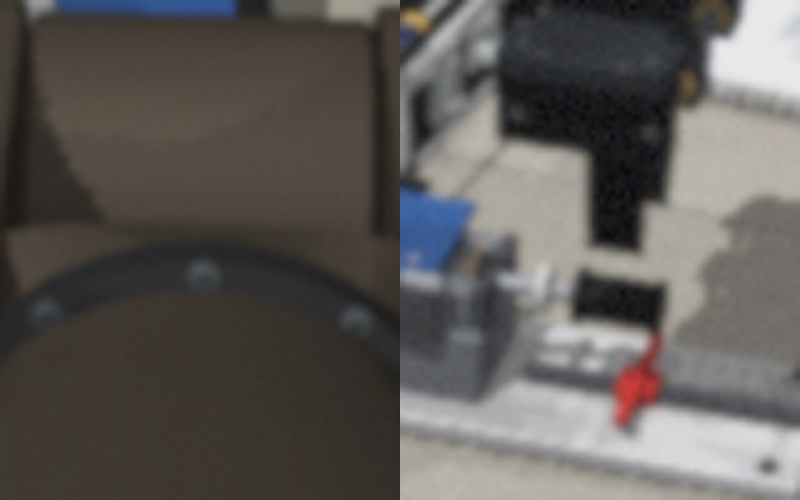

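Run:
```python
from go import *
ps=eyes.read_camera("side")
c,s=np.cos(q[2]),np.sin(q[2])
for P in [(-46.2,2.1+19+12,95),(-46.2-10,33,95),(-36.2,33,95),(-44,2,58),(-44,0,58),(-43,0,70)]:
    X=(q[0]+c*P[0]-s*P[1],q[1]+s*P[0]+c*P[1],P[2]);u=proj(ps,X);print(P,np.round([400+(u[0]-295)*5,(u[1]-195)*5]))
```

```text
(-46.2, 33.1, 95) [612. 264.]
(-56.2, 33, 95) [635. 268.]
(-36.2, 33, 95) [588. 260.]
(-44, 2, 58) [622. 301.]
(-44, 0, 58) [623. 298.]
(-43, 0, 70) [622. 274.]
```

The finger at (615,245) sits over the grip centred at (620,298). The projection puts the grip at x≈-43, so I'll shift 3 mm and descend.

Call:
{"name": "move_arm", "arguments": {"plan": [[[0,0.4,0],[0.003,0.001,0.02],-0.2],[[0,0.4,0],[0.003,0.001,0.04],-0.2],[[0,0.4,0],[0.003,0.001,0.054],-0.2],[[0,0.4,0],[0.003,0.001,0.054],-0.2]]}}

```text
t: 7.28
eef_pos: [520.5, 51.6, 43.5]
tcp_rot: [-3.142, -0.006, 0.118]
ft_force: [0.2, 0.0, 1.2]
opening: 0.395
grip_force: 0.0
```

Call:
{"name": "move_arm", "arguments": {"plan": [[[0,0,0],[0,0,0],-0.5],[[0,0,0],[0,0,0],-0.6],[[0,0,0],[0,0,0],-0.7],[[0,0,0],[0,0,0],-0.8],[[0,0,0],[0,0,0],-1]]}}

```text
t: 7.9
eef_pos: [520.7, 51.7, 43.9]
tcp_rot: [3.141, -0.008, 0.119]
ft_force: [-0.4, 2.2, 3.9]
opening: 0.166
grip_force: 29.9
```

Call:
{"name": "move_arm", "arguments": {"plan": [[[0,0,0],[0,0,0],-1],[[0,0,0],[0,0,0],-1]]}}

```text
t: 8.15
eef_pos: [520.7, 51.6, 43.7]
tcp_rot: [3.142, -0.007, 0.118]
ft_force: [0.0, 3.3, 4.5]
opening: 0.167
grip_force: 29.9
```

Run:
```python
from go import *
shifts([(-44,1.5,41)])
```

```text
t 8.15 turn [ 0.  -0.4 -0. ]
local now [-41.4   1.   43.7] F [0.  3.3 4.5]
[-44.   2.  41.] [-0.0026, -0.0005, 0.0027]
```

It's gripped at 16 mm opening, which is the grip's width. I'll pull most of the way and then look.

Call:
{"name": "move_arm", "arguments": {"plan": [[[0,0,0],[-0.01,0,0],-1],[[0,0,0],[-0.02,0,0],-1],[[0,0,0],[-0.03,0,0],-1],[[0,0,0],[-0.038,0,0],-1],[[0,0,0],[-0.038,0,0],-1]]}}

```text
t: 8.78
eef_pos: [483.3, 46.9, 43.7]
tcp_rot: [3.141, -0.01, 0.118]
ft_force: [6.3, 3.6, 2.2]
opening: 0.166
grip_force: 29.9
```

Run:
```python
from go import *
shifts([])
pt=eyes.read_camera("top");ps=eyes.read_camera("side")
a=cv2.resize(pt["img"][215:315,285:365,::-1],(400,500),interpolation=cv2.INTER_CUBIC)
b=cv2.resize(ps["img"][195:295,295:375,::-1],(400,500),interpolation=cv2.INTER_CUBIC)
cv2.imwrite("pics/c5.png",np.hstack([a,b]))
```

```text
t 8.78 turn [ 0.  -0.5 -0. ]
local now [-79.1   0.7  43.7] F [6.3 3.6 2.2]
```

View pics/c5.png

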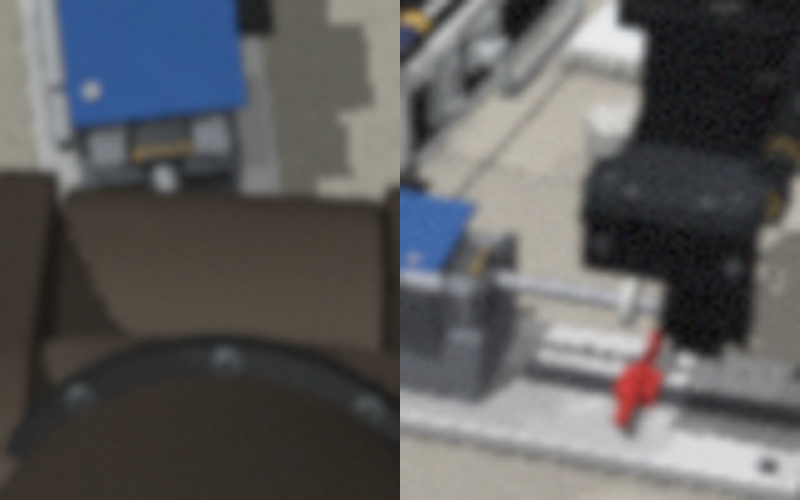

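Run:
```python
from go import *
ps=eyes.read_camera("side");im=ps["img"].astype(int)
c,s=np.cos(q[2]),np.sin(q[2])
def pl(x,y,z): u=proj(ps,(q[0]+c*x-s*y,q[1]+s*x+c*y,z));return np.round([400+(u[0]-295)*5,(u[1]-195)*5],1)
for x in(-44,-48,-52,-56): print("rod",x,pl(x,0,58),"bar",pl(x,-35,24),pl(x,0,24),pl(x,35,24),pl(x,35,12))
m=(im[:,:,0]-im[:,:,1:].max(2)>50);v,u=np.nonzero(m)
k=(u>330)&(u<355)&(v>240)&(v<290)
for r in range(v[k].min(),v[k].max()+1):
    w=u[k&(v==r)]
    if len(w):print((r+.5-195)*5,400+(w.min()-295)*5,400+(w.max()+1-295)*5)
g=im[240:262,332:352].min(2);print(g[6:20])
```

```text
rod -44 [623.1 298.2] bar [639.9 322.6] [620.1 364.6] [599.4 408.7] [598.5 432. ]
rod -48 [632.2 299.7] bar [648.6 324.1] [629.1 366.2] [608.6 410.3] [607.6 433.7]
rod -52 [641.3 301.3] bar [657.4 325.6] [638.1 367.8] [617.8 412. ] [616.7 435.3]
rod -56 [650.5 302.9] bar [666.2 327.2] [647.1 369.4] [627.  413.7] [625.9 437. ]
337.5 650 660
342.5 650 660
347.5 650 660
352.5 650 655
357.5 645 655
362.5 635 655
367.5 625 655
372.5 620 660
377.5 620 660
382.5 615 660
387.5 615 660
392.5 615 660
397.5 615 655
402.5 615 655
407.5 615 635
412.5 615 635
417.5 615 630
422.5 615 625
[[ 51  25  32  29  31  27  22  26  25  24  22  27  19  29  12  23  14  20
   21  24]
 [ 64  44  35  33  31  29  23  28  23  29  20  19  27  26  18  26  27  26
   15  25]
 [ 95  81  67  66  58  45  44  37  32  30  30  26  29  20  31  14  21  21
   24  22]
 [135 120 113 105  99  88  79  72  69  61  50  44  38  36  34  31  21  17
   29  23]
 [158 151 148 146 141 132 125 125 125 114  95  73  73  63  57  41  38  26
   27  25]
 [166 165 163 160 156 155 157 166 177 163 135 117 113 108  94  74  50  31
   29  33]
 [176 172 168 165 167 167 173 188 198 180 149 137 144 143 130  99  64  32
   24  13]
 [174 172 172 174 173 178 184 196 202 182 151 145 156 155 140 104  66  32
   30  21]
 [154 157 160 164 170 178 185 195 195 170 152 159 168 167 146 101  57  33
   17  17]
 [142 140 144 147 151 162 170 184 180 156 143 158 167 163 142  98  51  24
   23  25]
 [148 149 144 144 142 145 157 170 165 138 127 142 151 142 121  81  47  22
   22  22]
 [161 160 157 157 154 155 156 158 151 130 122 132 134 127 100  63  36  23
   26  13]
 [164 162 160 162 163 158 156 148 139 126 132 146 143 125  92  57  30  18
   13  18]
 [167 164 164 166 164 161 155 141 131 132 145 157 154 134  91  55  28  25
   23  23]]
```

Both views agree on about 45 mm of total travel, and 37.7 mm is done. I'll pull 7.5 mm more and check with an overlay.

Call:
{"name": "move_arm", "arguments": {"plan": [[[0,0,0],[-0.004,0,0],-1],[[0,0,0],[-0.0075,0,0],-1],[[0,0,0],[-0.0075,0,0],-1]]}}

```text
t: 9.3
eef_pos: [476.3, 46.0, 43.6]
tcp_rot: [3.141, -0.01, 0.118]
ft_force: [7.8, 3.4, 1.1]
opening: 0.169
grip_force: 29.9
```

Run:
```python
from go import *
shifts([])
ps=eyes.read_camera("side")
c,s=np.cos(q[2]),np.sin(q[2]);k=10;u0,v0=318,240
im=cv2.resize(ps["img"][v0:v0+60,u0:u0+40,::-1],(400,600),interpolation=cv2.INTER_CUBIC)
def pl(p,x,y,z,u0,v0): u=proj(p,(q[0]+c*x-s*y,q[1]+s*x+c*y,z));return tuple(int(i) for i in np.round([(u[0]+.5-u0)*k,(u[1]+.5-v0)*k]))
def bar(im,p,x,u0,v0):
    for z in(24,):
        P=[pl(p,x+a,y,z,u0,v0) for a,y in((-3,-35),(3,-35),(3,35),(-3,35))];cv2.polylines(im,[np.array(P)],True,(0,255,0),1)
B=im.copy();bar(B,ps,-54.5,u0,v0)
for a in(-2.5,2.5):
    P=[pl(ps,-54.5+a,11*np.cos(t),58+11*np.sin(t),u0,v0) for t in np.arange(0,6.3,.3)];cv2.polylines(B,[np.array(P)],True,(255,0,255),1)
cv2.imwrite("pics/c6.png",np.hstack([im,B]))
```

```text
t 9.3 turn [ 0.  -0.6 -0. ]
local now [-86.1   0.6  43.6] F [7.8 3.4 1.1]
```

View pics/c6.png

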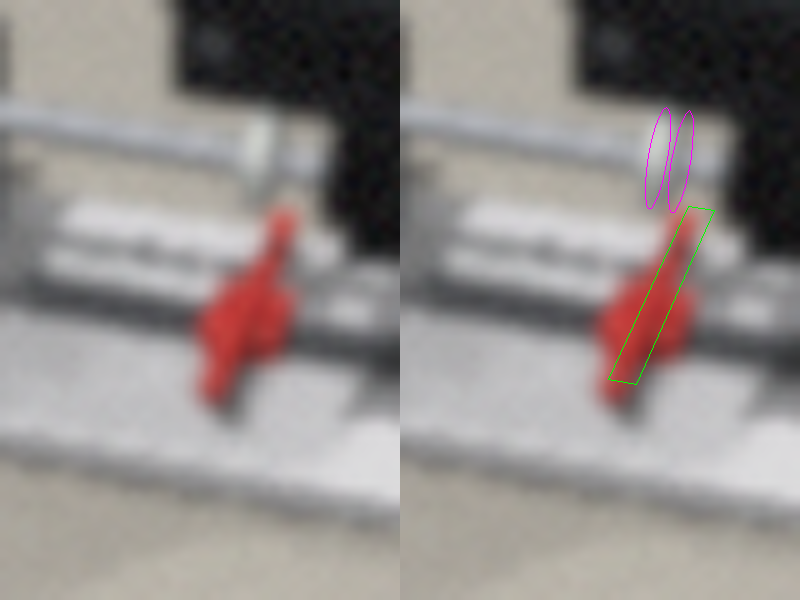

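The overlay shows the collar at (261,150) above the bar, whose line passes through (283,220) and (213,395). Both are offset from the model by the same ~9 px, so they line up within about 1 mm. The cover is shut and the grip is firm, so I'm handing in.

```bash
python3 -c "
from h import *
print(env.job_done())"
```

```text
the job is handed in; nothing more can be done
None
```

I shut the blue cover, pulled the rod out about 44.7 mm until the collar stood above the red index (to about 1 mm by camera), and handed the job in at about 9.3 s still holding it there; no verdict came back.

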